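# Chock the krar crossbar billet on its sloping board

### The arm

A 6-joint arm with a two-finger parallel gripper is mounted at the origin on the work surface. World frame = base frame: x ahead of the robot, y to its left, z up, the work surface at z = 0. Lengths are in m, angles in rad, forces in N, time in s.
With the tool pointing down it reaches from about 0.35 to 0.775 m from the base axis. Payload 7.3 kg.
Tool frame: the origin (TCP) lies at the very end of the fingers, on their centre line; the grasp point (between the pads) lies 19 mm behind it (robot.pinch_z is the distance from the TCP to the grasp point, in m); z points along the fingers, y is the line along which they close (so a half turn about z gives the same grasp; the last joint's range is limited). The gripper opens to 92 mm and grips with 3 to 60 N. Pads are 19 mm wide; open, the fingers measure 130 mm over their backs; the gripper's body (75 mm by 190 mm) begins 47 mm behind the grasp point.
Start: joints at [0.971, 0.342, 1.524, -0, 1.275, -0.146], TCP at [0.23, 0.472, 0.227] pointing down, gripper open.
Joint ranges: [-2.53, 2.53], [-0.77, 2.02], [0.04, 2.7], [-1, 4.14], [0.28, 2.66], [-3.11, 3.11]. Speed limits (rad/s): [2.57, 2.57, 3.14, 3.14, 3.14, 3.14].

### API

Orientations are given as [roll, pitch, yaw] about the fixed x, y, z axes, in that order (R = Rz(yaw) Ry(pitch) Rx(roll)).
In Python, from cell import robot gives the robot as it stands.
- The arm moves only by the tool move_arm, never from a script. Its argument "motion" is a list of rows, each a list of 6 numbers: the shift along the tool's x, y, z in units of 0.1 m (1.0 is 0.1 m), then the turn, a rotation vector about the tool's x, y, z in units of pi rad (1.0 is pi rad). In form: [[dx, dy, dz, rx, ry, rz], ...]. A call has 1 to 12 rows; each row is the pose to reach, as a shift and turn from the pose commanded when the call began, along the tool's axes at that moment, turning the shorter way round; what a row does not reach only later rows make up. A row lasts 1/8 s, in which the tool goes at most 62.5 mm and 10.7 degrees, less where a joint would pass 70% of its speed; a pose out of reach is approached as far as the arm can. A call with a number of a shift or a turn outside -1 to 1 is refused whole. A call with a gripper value outside its range is refused whole. "fingers" is the opening, from -1 (shut) to 1 (fully open), set as the call begins (left out, the last holds). The fingers move at their own pace and stop on an object; "newtons" is the grip in N (left out, the last holds). Time passes only in rows, so rows that repeat a pose let the fingers close. It gives the time, the measured TCP pose, the force, the opening and the grip force at its end, in the units of the state.
- robot.observe(): the state, without advancing time (a new reading comes with each control period).
- robot.read_camera(name): name is "scene" or "side" or "wrist"; returns a dict with "image" (400x640x3 uint8, red, green, blue), "range_z" (400x640 float32, m along the optical axis (not along the pixel's ray), 0 where there is no reading), "vfov" (degrees; the focal length in pixels is half the picture's height over the tangent of half this angle, whatever the lens; pixels are square), "cx", "cy" (the principal point, pixels), "extrinsics" (4x4, takes a point from camera to world coordinates); the wrist camera has in their place "hand_eye" (4x4, takes a point from camera to tool coordinates, whose origin is the TCP and whose axes are the flange's). Camera axes: x right, y up, looking along -z (the intrinsics and any distortion apply to the point x, -y, -z); pixel columns grow to the right and rows downward; lengths in m; the calibration is good to about 2 mm. A picture is of the moment at which its call begins: read the wrist's pose just before it.
- robot.hand_in(): hands the job in; it is judged then, once.
The state is a dict: "time": time; "qpos": joint angles; "qvel": joint speeds; "joint_efforts": joint torques, N m; "tool_pos": TCP position; "tool_rot": TCP orientation; "contact_force": force on the tool from outside, world axes, zero at the start; "torque": the same for the moment, N m; "opening": finger opening in m; "grip_force": force on a finger pad.
Only numpy, scipy, OpenCV 4.12 (cv2) and the standard library are available. Lean on these libraries where they do the work, as an engineer would, in place of code of your own. Each camera call takes 0.05 s, during which the arm holds its last target. There are 200 camera calls.

### The job

The round crossbar billet lies across the sloping board, kept from rolling down only by two low dowel stubs. Take the tall-backed wedge chock from the worktop, set it flat on the board, thin edge first, square to the billet and below the middle of its low side, and push it up the slope until the billet comes up off the stubs by a few millimetres and leans on the chock. Leave it chocked like that, the billet no more than about two centimetres from where it lay.

Things in the scene. Friction and masses are not known exactly. Their poses are not given: they have to be found in the camera images.
- board: Fixed pale sloping board, 280 mm (x) by 220 mm (y). Origin on the worktop under its centre, frame level, z up. Its plain top falls 6 degrees towards its own -x: 30 mm above the worktop at x = 0, 15 mm at the low end, 45 mm at the high end. Two dowel stubs 30 mm long and 3 mm proud lie along y at x = 41 mm, centred at y = +62 and -62 mm; the board between them is free.
- billet: Loose round mid-brown wooden billet, 56 mm diameter, 160 mm long, plus a 24 mm thick, 22 mm long tenon on each end; about 0.3 kg. Origin at the middle of its axis, which is its y; x and z turn as it rolls. It lies along the board's y, its low side against the two stubs. Pushed up the slope it rolls freely, let go it rolls back down.
- chock: Dark wooden wedge with a tall grip block, 40 mm wide (y), 0.15 kg, standing near a flat sanding block and a low flat shim. Origin under the grip block's centre, z up. Grip block: x -16 to 16 mm, 50 mm tall. Then a 40 degree slope falls from 36 mm high at x = 16 to a 2 mm thin edge at x = 56 mm.
- chock_toe (a point): Middle of the chock's thin edge, on its underside, 56 mm in front (+x) of the chock's origin. With the chock on the board just touching the billet, this edge is 13 mm down the slope from the line where the billet touches the board.
Not all that is in view belongs to the job. Leave any purple, red or yellow look-alike of the chock alone.

How it is judged:
By the outcome, as a careful person would: the job done as asked, in the order asked, and still so for the second after the job is handed in, with the robot touching nothing.
It also fails if it takes over 38 s, if anything falls off the work surface, if the arm or the gripper's body presses on something with over 40 N, if the wrist force passes 120 N, or if a joint passes its speed limit or range.

## Working session

There is one attempt and no reset: what is moved stays moved. The work goes in short steps, Python scripts to look and compute and a tool call to move; the robot and the scene stay as the last step left them, time stands still between calls to the robot, and variables do not carry over. Pictures are saved under pics/ and viewed, at most 10 in all, crops included, and the job is handed in when it is done.

Besides the shell and the picture viewer there is one more tool, called after "Emit:" as name(argument=value, ...) on one line, values as JSON. move_arm: Moves the arm, as the interface text tells. Shifts and turns lie within -1 to 1; 1 stands for 0.1 m of shift or pi rad of turn. Its arguments: {"type":"object","properties":{"motion":{"type":"array"},"fingers":{"type":"number"},"newtons":{"type":"number"}},"required":["motion"]}

```bash
mkdir -p pics; ls
cat > h.py <<'E'
import numpy as np, cv2
from cell import robot
from scipy.spatial.transform import Rotation as R
def look(n):
    s=robot.observe(); c=robot.read_camera(n)
    if 'extrinsics' in c: E=np.array(c['extrinsics'])
    else:
        T=np.eye(4); T[:3,:3]=R.from_euler('xyz',s['tool_rot']).as_matrix(); T[:3,3]=s['tool_pos']
        E=T@np.array(c['hand_eye'])
    f=200/np.tan(np.radians(c['vfov'])/2); z=c['range_z']
    v,u=np.mgrid[0:400,0:640]
    P=np.stack([(u-c['cx'])/f*z,-(v-c['cy'])/f*z,-z],-1)@E[:3,:3].T+E[:3,3]
    P[z==0]=np.nan
    return c['image'],P,c,E
def save(n,im): cv2.imwrite('pics/'+n+'.png',im[:,:,::-1])
E
python3 - <<'E'
from h import *
d={}
for n in ['scene','side']:
    im,P,c,E=look(n); d[n]=im; np.savez(n+'.npz',im=im,P=P,E=E)
    print(n,{k:(v if np.size(v)<20 else np.shape(v)) for k,v in c.items()})
    save(n,im)
print(robot.observe())
E
```

```text
pics
scene {'image': (400, 640, 3), 'range_z': (400, 640), 'vfov': 57.96468821731543, 'cx': 328.20686161830355, 'cy': 197.78432028447472, 'extrinsics': array([[ 0.55750199, -0.53214976,  0.63718769,  1.03328238],
       [ 0.8301052 ,  0.3473381 , -0.43621279, -0.54307048],
       [ 0.01081097,  0.77212232,  0.63538197,  0.63508834],
       [ 0.        ,  0.        ,  0.        ,  1.        ]])}
side {'image': (400, 640, 3), 'range_z': (400, 640), 'vfov': 49.149688497121765, 'cx': 320.02474869376545, 'cy': 204.36908097157252, 'extrinsics': array([[ 0.99817155,  0.02179496, -0.05637858,  0.37661766],
       [-0.0598327 ,  0.48866889, -0.87041528, -1.07326366],
       [ 0.00857979,  0.87219705,  0.48907944,  0.57839185],
       [ 0.        ,  0.        ,  0.        ,  1.        ]])}
{'time': 0.1, 'qpos': array([ 9.70981950e-01,  3.42698313e-01,  1.52490459e+00,  2.11735922e-06,
        1.27539678e+00, -1.45993938e-01]), 'qvel': array([ 2.27342719e-03, -2.74525850e-04, -4.10909278e-03,  6.02056999e-05,
       -3.01870301e-04,  1.82043120e-03]), 'joint_efforts': array([ 2.28141827e-03, -4.32003379e+01, -2.44696176e+01,  7.20661087e-02,
        5.24812506e-02, -4.73355090e-05]), 'tool_pos': array([0.2299357 , 0.47157471, 0.22609686]), 'tool_rot': array([-3.14020089e+00, -2.06692030e-04,  2.68777145e+00]), 'contact_force': array([-0.02955891, -0.22994877, -0.40406138]), 'torque': array([ 0.00369228, -0.04350119,  0.03321117]), 'grip_force': 0.0, 'opening': 0.09171562206113205}
```

View pics/scene.png

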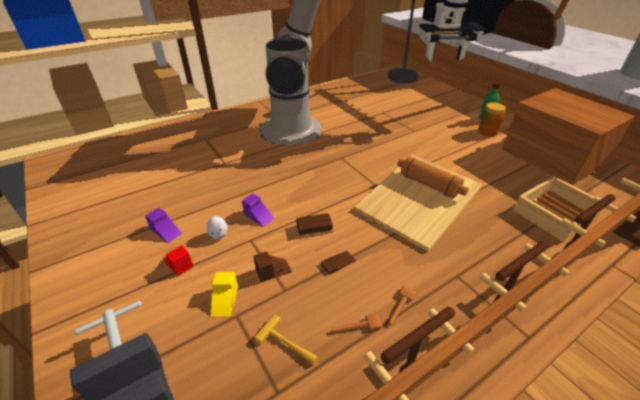

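View pics/side.png

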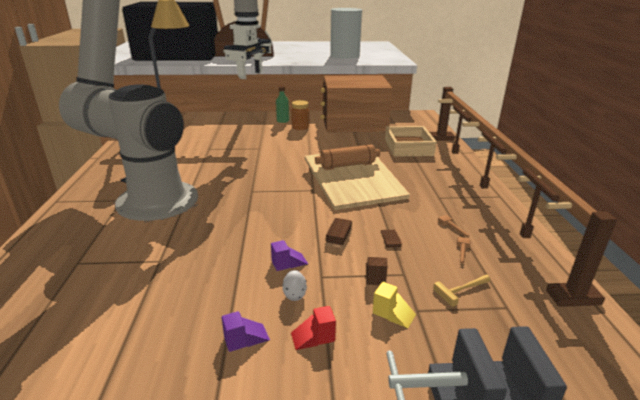

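The scene view shows the chock at about (270,266), the sanding block at (314,224), the shim at (338,262), the board around (420,205) and the billet at (433,177). In the side view the chock is at (376,270) and the billet at (348,156).

Run:
```python
from h import *
d=np.load('scene.npz'); im,P=d['im'],d['P']
hsv=cv2.cvtColor(im,cv2.COLOR_RGB2HSV)
def rect(p):
    (c,s,a)=cv2.minAreaRect((p[:,:2]*1000).astype(np.float32)); return np.round(c),np.round(s),round(a,1)
# chock
m=np.zeros((400,640),bool); m[245:285,248:297]=1
q=P[m&(P[...,2]>0.005)]; 
print('chock',rect(q),q[:,2].max())
t=q[q[:,2]>0.044]; print('top',len(t),rect(t),t.mean(0))
for lo,hi in [(.005,.015),(.015,.025),(.025,.036)]:
    k=q[(q[:,2]>lo)&(q[:,2]<hi)]; print(lo,len(k),rect(k))
# board
m=np.zeros((400,640),bool); m[150:250,352:486]=1
q=P[m]; q=q[np.isfinite(q[:,0])]
b=q[(q[:,2]>.012)&(q[:,2]<.05)]
A=np.c_[b[:,:2],np.ones(len(b))]
for _ in range(8):
    w=np.linalg.lstsq(A,b[:,2],rcond=None)[0]; r=b[:,2]-A@w
    k=abs(r)<.004; b,A=b[k],A[k]
n=np.array([-w[0],-w[1],1]);
print('board',len(b),rect(b),'slope deg',np.degrees(np.arctan(np.hypot(*w[:2]))),'up yaw',np.degrees(np.arctan2(w[1],w[0])),'w',w)
c=q[(q[:,2]-np.c_[q[:,:2],np.ones(len(q))]@w)>.02]
print('billet',len(c),rect(c),c[:,2].max())
for (u,v) in [(357,210),(482,183),(430,247),(424,156)]: print(u,v,P[v-2:v+3,u-2:u+3].reshape(-1,3).mean(0))
```

```text
chock (array([ 542., -351.]), array([71., 43.]), 82.6) 0.05396402795158639
top 245 (array([ 540., -370.]), array([32., 41.]), 83.7) [ 0.54232622 -0.37119956  0.05021759]
0.005 154 (array([ 543., -351.]), array([71., 42.]), 82.8)
0.015 144 (array([ 541., -357.]), array([58., 42.]), 84.7)
0.025 133 (array([ 541., -363.]), array([47., 40.]), 83.1)
board 4863 (array([549.,  84.]), array([222., 285.]), 14.8) slope deg 6.020871459115588 up yaw 105.5811531298658 w [-0.02833024  0.10159654  0.0377177 ]
billet 1317 (array([538., 127.]), array([204.,  54.]), 18.8) 0.09411714515295755
357 210 [ 0.48618129 -0.07601286  0.00619777]
482 183 [0.59411622 0.29469214 0.0108843 ]
430 247 [nan nan nan]
424 156 [nan nan nan]
```

Emit:
move_arm(motion=[[-0.35,-0.35,0,0,0,0],[-0.7,-0.7,0,0,0,0],[-1,-1,0,0,0,0]], fingers=0.5, newtons=20)

```text
time: 0.48
tool_pos: [0.2762, 0.3365, 0.2264]
tool_rot: [-3.141, -0.0, 2.688]
contact_force: [1.0, -0.2, 0.2]
opening: 0.0702
grip_force: 0.0
```

Emit:
move_arm(motion=[[-0.35,-0.35,0,0,0,0],[-0.7,-0.7,0,0,0,0],[-1,-1,0,0,0,0]])

```text
time: 0.85
tool_pos: [0.3223, 0.2028, 0.2266]
tool_rot: [-3.141, -0.0, 2.688]
contact_force: [1.0, 0.3, -0.5]
opening: 0.0689
grip_force: 0.0
```

Emit:
move_arm(motion=[[-0.35,-0.35,0,0,0,0],[-0.7,-0.7,0,0,0,0],[-1,-1,0,0,0,0]])

```text
time: 1.23
tool_pos: [0.3684, 0.0691, 0.2266]
tool_rot: [3.142, -0.0, 2.687]
contact_force: [1.1, 0.7, 0.7]
opening: 0.0686
grip_force: 0.0
```

Emit:
move_arm(motion=[[-0.35,-0.35,0,0,0,0],[-0.7,-0.7,0,0,0,0],[-1,-1,0,0,0,0]])

```text
time: 1.6
tool_pos: [0.4145, -0.0647, 0.2265]
tool_rot: [3.142, -0.0, 2.687]
contact_force: [0.4, 0.3, 0.4]
opening: 0.0689
grip_force: 0.0
```

Emit:
move_arm(motion=[[-0.35,-0.35,0,0,0,0],[-0.7,-0.7,0,0,0,0],[-1,-1,0,0,0,0]])

```text
time: 1.98
tool_pos: [0.4605, -0.1984, 0.2263]
tool_rot: [3.141, -0.001, 2.687]
contact_force: [0.3, -0.0, 0.1]
opening: 0.069
grip_force: 0.0
```

Emit:
move_arm(motion=[[-0.35,-0.35,0,0,0,0],[-0.7,-0.7,0,0,0,0],[-1,-1,0,0,0,0]])

```text
time: 2.35
tool_pos: [0.5065, -0.3321, 0.2261]
tool_rot: [3.141, -0.001, 2.687]
contact_force: [-0.7, -0.3, -0.4]
opening: 0.0683
grip_force: 0.0
```

Emit:
move_arm(motion=[[-0.2,-0.1,0,0,0,0.056],[-0.48,-0.21,0,0,0,0.112],[-0.48,-0.21,0,0,0,0.168],[-0.48,-0.21,0,0,0,0.224],[-0.48,-0.21,0,0,0,0.28],[-0.48,-0.21,0,0,0,0.336],[-0.48,-0.21,0,0,0,0.392],[-0.48,-0.21,0,0,0,0.392]])

```text
time: 3.35
tool_pos: [0.5402, -0.3702, 0.2262]
tool_rot: [-3.141, -0.001, 1.458]
contact_force: [0.4, 0.2, -0.5]
opening: 0.0688
grip_force: 0.0
```

Run:
```python
from h import *
im,P,c,E=look('wrist'); save('w1',im); np.savez('w1.npz',im=im,P=P)
s=robot.observe(); print(s['time'],s['tool_pos'],s['tool_rot'],s['opening'],s['qpos'])
z=P[...,2]; v=im.max(2)
m=((z>.006)&(z<.056)).astype(np.uint8)
cs,_=cv2.findContours(m,cv2.RETR_EXTERNAL,cv2.CHAIN_APPROX_NONE)
for k in cs:
    if cv2.contourArea(k)<150: continue
    q=np.zeros_like(m); cv2.drawContours(q,[k],-1,1,-1); p=P[(q>0)&(m>0)]
    t=p[p[:,2]>.045]
    print(cv2.boundingRect(k),cv2.minAreaRect((p[:,:2]*1000).astype(np.float32)),p[:,2].max(),im[(q>0)].mean(0))
    if len(t)>20: print('   top',len(t),cv2.minAreaRect((t[:,:2]*1000).astype(np.float32)))
```

```text
3.4 [ 0.54019087 -0.37022807  0.22622086] [-3.14089661e+00 -6.07883727e-04  1.45993947e+00] 0.06886633011063091 [-7.17814244e-01  5.89455757e-01  1.12230999e+00  1.03318316e-04
  1.43074535e+00 -6.06972065e-01]
(231, 277, 30, 31) ((434.30926513671875, -514.4855346679688), (33.1872444152832, 27.528932571411133), 51.8438720703125) 0.05206860912240391 [183.4152381   59.06666667  50.76761905]
   top 237 ((432.9530944824219, -513.8585815429688), (32.550315856933594, 24.55166244506836), 51.720855712890625)
(310, 218, 58, 29) ((556.4869384765625, -452.6644287109375), (32.680381774902344, 73.9120101928711), 76.18881225585938) 0.05244199833992941 [230.80469484 199.9286385   41.17183099]
   top 403 ((542.6010131835938, -449.6828308105469), (25.690719604492188, 32.12605285644531), 56.24238204956055)
(163, 202, 44, 34) ((378.12860107421875, -402.9311828613281), (26.626466751098633, 45.28780746459961), 51.14674758911133) 0.055774292336032594 [204.82419128 189.14345992 181.05625879]
   top 201 ((373.1717224121094, -396.02227783203125), (10.378816604614258, 32.741424560546875), 83.3150863647461)
(5
[... 791 characters left out ...]
869 [140.85219097  71.09875736 159.24787443]
   top 1185 ((341.63067626953125, -304.9715576171875), (32.05091857910156, 40.10763931274414), 18.738983154296875)
(477, 25, 49, 90) ((750.9078369140625, -279.9935302734375), (94.64432525634766, 29.760650634765625), 69.68185424804688) 0.017410023774428962 [179.84919473 116.76427526  69.61420205]
(341, 6, 37, 58) ((600.1064453125, -222.33761596679688), (58.53811264038086, 36.46421432495117), 89.8637924194336) 0.013114237919253702 [128.46212566  83.0023488   54.03816794]
(216, 0, 57, 73) ((475.46807861328125, -206.53514099121094), (75.35214233398438, 45.520633697509766), 69.73451232910156) 0.03134025692615139 [111.46117424  72.67234848  48.37531566]
```

View pics/w1.png

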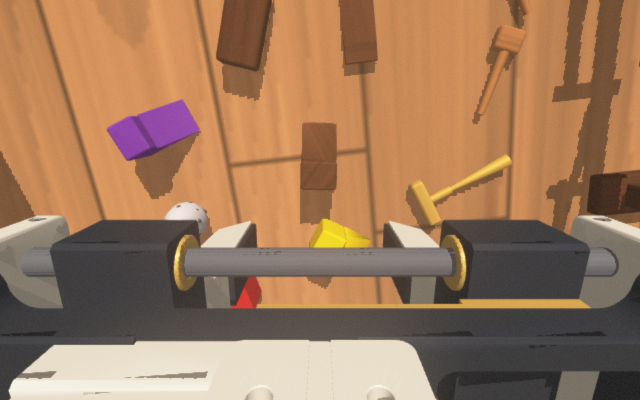

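The wrist view shows the chock right under the gripper (block top about (319,175), slope up to (319,125)). The offset is about 2 mm, so I'm going down to grasp.

Emit:
move_arm(motion=[[0.02,-0.02,0.5,0,0,0],[0.02,-0.02,1,0,0,0]])

```text
time: 3.65
tool_pos: [0.5386, -0.3681, 0.126]
tool_rot: [3.14, 0.001, 1.46]
contact_force: [0.1, 0.0, 0.8]
opening: 0.0684
grip_force: 0.0
```

Emit:
move_arm(motion=[[0,0,0.4,0,0,0],[0,0,0.7,0,0,0],[0,0,0.9,0,0,0],[0,0,1,0,0,0]])

```text
time: 4.15
tool_pos: [0.5381, -0.3677, 0.0252]
tool_rot: [-3.14, -0.001, 1.459]
contact_force: [0.6, -0.0, 0.2]
opening: 0.0691
grip_force: 0.0
```

Emit:
move_arm(motion=[[0,0,0.08,0,0,0],[0,0,0.08,0,0,0],[0,0,0.08,0,0,0]])

```text
time: 4.53
tool_pos: [0.539, -0.3684, 0.0195]
tool_rot: [3.14, 0.001, 1.457]
contact_force: [0.5, 1.1, -0.1]
opening: 0.0687
grip_force: 0.0
```

Emit:
move_arm(motion=[[0,0,0,0,0,0],[0,0,0,0,0,0],[0,0,0,0,0,0],[0,0,0,0,0,0]], fingers=-0.5, newtons=20)

```text
time: 5.03
tool_pos: [0.5386, -0.3682, 0.0188]
tool_rot: [3.141, 0.0, 1.456]
contact_force: [-0.2, -0.1, 0.5]
opening: 0.04
grip_force: 19.8
```

Emit:
move_arm(motion=[[0,0,-0.4,0,0,0],[0,0,-0.8,0,0,0],[0.2,0,-1,0,0,0],[0.6,-0.05,-1,0,0,0],[1,-0.05,-1,0,0,0]])

```text
time: 5.65
tool_pos: [0.5442, -0.2656, 0.118]
tool_rot: [-3.14, -0.001, 1.456]
contact_force: [-0.4, 0.2, -0.9]
opening: 0.04
grip_force: 19.9
```

Emit:
move_arm(motion=[[0.5,-0.05,0,0,0,0],[1,-0.05,0,0,0,0]])

```text
time: 5.9
tool_pos: [0.5504, -0.1652, 0.1178]
tool_rot: [-3.139, -0.001, 1.456]
contact_force: [0.5, 0.6, -1.6]
opening: 0.0403
grip_force: 19.9
```

Emit:
move_arm(motion=[[0.5,-0.05,0,0,0,0],[1,-0.05,0,0,0,0]])

```text
time: 6.15
tool_pos: [0.5566, -0.0653, 0.1179]
tool_rot: [-3.139, -0.001, 1.457]
contact_force: [1.6, -0.1, -1.2]
opening: 0.0399
grip_force: 19.9
```

Emit:
move_arm(motion=[[0.4,-0.04,0,0,0,-0.04],[0.7,-0.04,0,0,0,-0.08],[0.7,-0.04,0,0,0,-0.118],[0.7,-0.04,0,0,0,-0.118],[0.7,-0.04,0,0,0,-0.118]])

```text
time: 6.78
tool_pos: [0.5614, 0.002, 0.1183]
tool_rot: [-3.141, -0.001, 1.825]
contact_force: [-0.9, 0.7, -1.5]
opening: 0.0403
grip_force: 19.9
```

```bash
cat > m.py <<'E'
from h import *
import sys
nm=sys.argv[1]
im,P,c,E=look('wrist'); save(nm,im); np.savez(nm+'.npz',im=im,P=P)
s=robot.observe(); print(s['time'],s['tool_pos'],s['tool_rot'],s['opening'])
# prior board frame
yaw=np.radians(104.8); u=np.array([np.cos(yaw),np.sin(yaw)]); l=np.array([-u[1],u[0]])
q=P.reshape(-1,3); q=q[np.isfinite(q[:,0])]
d=q[:,:2]-[.549,.084]; bx,by=d@u,d@l
k=(abs(bx)<.14)&(abs(by)<.1); q,bx,by=q[k],bx[k],by[k]; h=q[:,2]-(.030+bx*np.tan(np.radians(6)))
k=(abs(h)<.005)&(bx>-.02); A=np.c_[bx,by,np.ones(len(bx))]
w=np.linalg.lstsq(A[k],q[k,2],rcond=None)[0]; print('board fit n,slopes,z0',k.sum(),w)
h=q[:,2]-A@w
# billet: circle fit per lateral slice
for a,b in [(-.075,-.045),(-.045,-.015),(-.015,.015),(.015,.045),(.045,.075)]:
    k=(by>a)&(by<b)&(h>.032)&(h<.07)&(bx>.01)&(bx<.1)
    if k.sum()<30: print(a,k.sum()); continue
    x,z=bx[k],q[k,2]; S=np.linalg.lstsq(np.c_[x,z,np.ones(len(x))],x*x+z*z,rcond=None)[0]
    xc,zc=S[0]/2,S[1]/2
    from scipy.optimize import least_squares
    r=least_squares(lambda p:np.hypot(x-p[0],z-p[1])-.028,[.055,.064],loss='soft_l1',f_scale=.001).x
    print('slice',a,b,k.sum(),'free',xc,zc,np.sqrt(S[2]+xc**2+zc**2),'r28',r)
k=(h>.035)&(h<.07)&(bx>.01); print('billet by range',by[k].min(),by[k].max())
E
python3 m.py w2
```

```text
6.825 [0.5615643  0.00166512 0.11843099] [-3.14104233e+00 -3.87697757e-04  1.82472158e+00] 0.04016063124076677
board fit n,slopes,z0 19373 [0.10660913 0.00043754 0.03047214]
slice -0.075 -0.045 2484 free 0.04926538270112696 0.06782311558132065 0.022816231128937582 r28 [0.05346177 0.06424814]
slice -0.045 -0.015 2486 free 0.049135538106477056 0.06794275552284315 0.022599646435866462 r28 [0.05347593 0.06417301]
slice -0.015 0.015 2485 free 0.049521268998772676 0.06770261400916298 0.02298694030936503 r28 [0.05355228 0.06421901]
slice 0.015 0.045 2503 free 0.049255473479444506 0.06798175184040309 0.022657415151141985 r28 [0.05353801 0.06424133]
slice 0.045 0.075 2530 free 0.04941844304530207 0.06781313579215514 0.022916472862288793 r28 [0.05351216 0.06426729]
billet by range -0.0999070298776952 0.09996900514774068
```

View pics/w2.png

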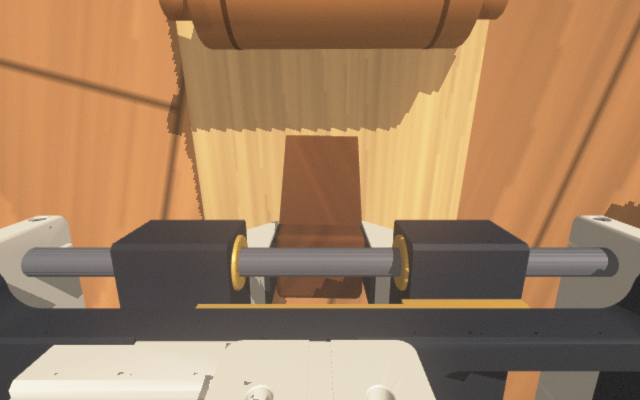

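The wrist view shows the billet square across the top (body columns 196–480) and the held chock with its thin edge at row 136, columns 285–358. Next I'll measure the lateral offset and the toe.

```bash
cat > n.py <<'E'
from h import *
import sys
d=np.load(sys.argv[1]+'.npz'); P,im=d['P'],d['im']
yaw=np.radians(104.8); u=np.array([np.cos(yaw),np.sin(yaw)]); l=np.array([-u[1],u[0]])
D=P[...,:2]-[.549,.084]; bx,by=D@u,D@l; h=P[...,2]-(.0305+.105*bx)
k=(h>.035)&(bx>.015)&(bx<.1)&(abs(by)<.13)
body=k&(h>.045); print('body by',np.percentile(by[body],[.2,99.8]),'all',np.percentile(by[k],[.2,99.8]))
bd=(abs(h)<.004)&(bx>-.0)&(bx<.03)&(im[...,0]>0)&(abs(by)<.2); print('board by',np.percentile(by[bd],[.3,99.7]))
s=robot.observe(); t=np.array(s['tool_pos']); dt=t[:2]-[.549,.084]; print('tool bx,by',dt@u,dt@l)
# chock slope
m=np.zeros(h.shape,bool); m[125:222,270:375]=1
z=P[...,2]; m&=(h>float(sys.argv[2]))&(bx-dt@u<.07)&(bx-dt@u>.016)
p=np.c_[bx[m],by[m],z[m]]
r=cv2.minAreaRect((p[:,:2]*1000).astype(np.float32)); print('slope rect',r)
print('toe bx,by,z',np.percentile(p[:,0],99.5),p[:,1].mean(),'zmin',np.percentile(p[:,2],.5))
A=np.c_[p[:,:2],np.ones(len(p))]; w=np.linalg.lstsq(A,p[:,2],rcond=None)[0]; print('slope deg',np.degrees(np.arctan(w[:2])))
E
python3 n.py w2 0.06
```

```text
body by [-0.07819638  0.08002681] all [-0.09927528  0.1008366 ]
board by [-0.10913191  0.1093871 ]
tool bx,by -0.08281278482417403 0.008884640507039491
slope rect ((-46.33695983886719, 8.380290985107422), (40.15514373779297, 39.23900604248047), 88.69013214111328)
toe bx,by,z -0.02699237508972551 0.008506263452075908 zmin 0.10173363593327972
slope deg [-39.89872576   1.23760089]
```

Emit:
move_arm(motion=[[0.2,0.08,0,0,0.0333,-0.008],[0.48,0.08,0.2,0,0.0333,-0.008],[0.48,0.08,0.4,0,0.0333,-0.008],[0.48,0.08,0.6,0,0.0333,-0.008],[0.48,0.08,0.66,0,0.0333,-0.008],[0.48,0.08,0.66,0,0.0333,-0.008]])

```text
time: 7.58
tool_pos: [0.5575, 0.0498, 0.0527]
tool_rot: [3.141, -0.105, 1.851]
contact_force: [0.8, -0.4, -0.7]
opening: 0.0405
grip_force: 19.9
```

```bash
python3 m.py w3 | head -4; python3 n.py w3 0.006
```

```text
7.625 [0.5579091  0.04984604 0.05322991] [ 3.13955868 -0.10442369  1.85138644] 0.04014708324437374
board fit n,slopes,z0 20822 [0.1068712  0.00050973 0.03047992]
slice -0.075 -0.045 9700 free 0.0530026576389102 0.06474113012490655 0.027389101041229196 r28 [0.05313761 0.06403227]
slice -0.045 -0.015 9609 free 0.052968183455211065 0.0647924976179087 0.027281491284991223 r28 [0.05314292 0.06396851]
body by [-0.07831733  0.07988181] all [-0.09937301  0.100869  ]
board by [-0.10944931  0.10961843]
tool bx,by -0.03529663627182969 0.00011095678084121848
slope rect ((3.2013492584228516, 1.0911331176757812), (45.39191818237305, 49.73374557495117), 0.6620321869850159)
toe bx,by,z 0.025824876084026442 0.0007124452850021859 zmin 0.04190858165660474
slope deg [-28.1828974   -1.67888202]
```

View pics/w3.png

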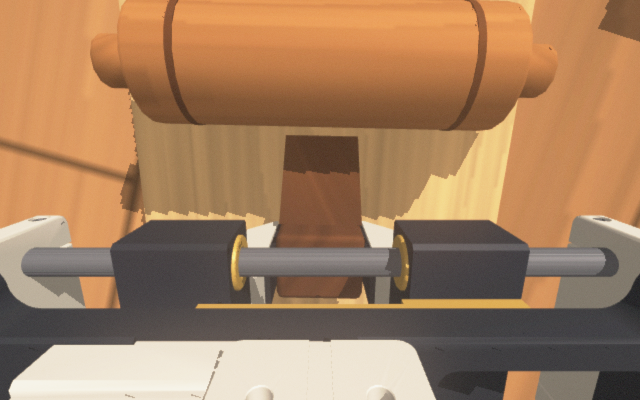

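The wrist view shows the chock centred under the billet (toe at row 136, columns 285–358, billet edge about row 127). I'm lowering it onto the board.

Emit:
move_arm(motion=[[0,0,0.05,0,0,0],[0,0,0.065,0,0,0],[0,0,0.065,0,0,0]])

```text
time: 8.0
tool_pos: [0.5574, 0.0508, 0.0463]
tool_rot: [3.14, -0.105, 1.852]
contact_force: [0.6, -0.5, -0.8]
opening: 0.0402
grip_force: 19.9
```

Emit:
move_arm(motion=[[0,0,0.005,0,0,0],[0,0,0.01,0,0,0],[0,0,0.01,0,0,0]])

```text
time: 8.38
tool_pos: [0.5574, 0.0509, 0.0453]
tool_rot: [3.14, -0.105, 1.852]
contact_force: [-0.8, -0.7, -2.1]
opening: 0.0402
grip_force: 19.9
```

Not yet in contact (the force reading is about the chock's own weight), so I'm stepping down by 0.5 mm at a time.

Emit:
move_arm(motion=[[0,0,0.005,0,0,0],[0,0,0.005,0,0,0]])

```text
time: 8.62
tool_pos: [0.5574, 0.0509, 0.0452]
tool_rot: [3.14, -0.104, 1.852]
contact_force: [-2.1, -0.4, 4.3]
opening: 0.0397
grip_force: 19.9
```

Emit:
move_arm(motion=[[0,0,0.005,0,0,0],[0,0,0.005,0,0,0]])

```text
time: 8.88
tool_pos: [0.5574, 0.0508, 0.0452]
tool_rot: [3.14, -0.104, 1.852]
contact_force: [-3.8, -0.6, 8.4]
opening: 0.0401
grip_force: 19.9
```

Emit:
move_arm(motion=[[0,0,0.005,0,0,0],[0,0,0.005,0,0,0]])

```text
time: 9.12
tool_pos: [0.5574, 0.0509, 0.0452]
tool_rot: [3.139, -0.104, 1.852]
contact_force: [-4.1, -0.9, 13.1]
opening: 0.0401
grip_force: 19.9
```

Emit:
move_arm(motion=[[0.03,0,-0.008,0,0,0],[0.06,0,-0.008,0,0,0],[0.09,0,-0.008,0,0,0],[0.12,0.003,-0.008,0,0,0],[0.14,0.003,-0.008,0,0,0],[0.16,0.004,-0.008,0,0,0],[0.18,0.004,-0.008,0,0,0],[0.19,0.004,-0.008,0,0,0],[0.2,0.004,-0.008,0,0,0],[0.2,0.004,-0.008,0,0,0]])

```text
time: 10.38
tool_pos: [0.5533, 0.0698, 0.0473]
tool_rot: [3.138, -0.103, 1.852]
contact_force: [1.4, -3.6, 5.8]
opening: 0.0402
grip_force: 19.9
```

```bash
python3 m.py w4; python3 n.py w4 0.006|head -3
```

```text
10.425 [0.55325329 0.06980979 0.04727049] [ 3.13794593 -0.10330244  1.85243062] 0.04005864655078481
board fit n,slopes,z0 29659 [1.06851618e-01 1.00990977e-04 3.04430475e-02]
slice -0.075 -0.045 9752 free 0.05302902096027053 0.06463886975185676 0.027458941980339487 r28 [0.05308117 0.06400045]
slice -0.045 -0.015 9775 free 0.053069761283825026 0.0645957459198838 0.027443747408396765 r28 [0.05312152 0.06394366]
slice -0.015 0.015 9839 free 0.053069354442294825 0.06462849472757515 0.027429927913420978 r28 [0.05312393 0.06395716]
slice 0.015 0.045 9880 free 0.05310244607621204 0.06464647503937866 0.02741752476161045 r28 [0.05315597 0.06396482]
slice 0.045 0.075 9954 free 0.05308846010221742 0.06464618572408984 0.027480595978835856 r28 [0.05313712 0.06403145]
billet by range -0.0999926766859176 0.09997243653024604
body by [-0.08380371  0.07976483] all [-0.09935481  0.10084337]
board by [-0.10967289  0.10964865]
tool bx,by -0.014805910993221153 -0.00048735009828888544
```

Emit:
move_arm(motion=[[0.01,-0.002,0,0,0,0],[0.02,-0.004,0,0,0,0],[0.03,-0.006,0,0,0,0],[0.04,-0.006,0,0,0,0],[0.05,-0.006,0,0,0,0],[0.06,-0.006,0,0,0,0],[0.065,-0.006,0,0,0,0],[0.07,-0.006,0,0,0,0],[0.07,-0.006,0,0,0,0],[0.07,-0.006,0,0,0,0]])

```text
time: 11.68
tool_pos: [0.5508, 0.0762, 0.048]
tool_rot: [3.138, -0.103, 1.852]
contact_force: [1.2, -4.3, 6.2]
opening: 0.0404
grip_force: 19.9
```

```bash
python3 m.py w5; python3 n.py w5 0.006|head -3
```

```text
11.725 [0.55080916 0.07615758 0.04796115] [ 3.13788987 -0.10308448  1.8523935 ] 0.03991096553114708
board fit n,slopes,z0 30394 [0.10681182 0.00032063 0.03040973]
slice -0.075 -0.045 9638 free 0.05877688372693717 0.06524049546620368 0.02742894774660061 r28 [0.05883869 0.06457041]
slice -0.045 -0.015 9697 free 0.05863168915680916 0.06436028894781175 0.02815450160895984 r28 [0.05885994 0.06451937]
slice -0.015 0.015 9844 free 0.05765425162898762 0.05901712695324037 0.03297989144232667 r28 [0.05882546 0.06452908]
slice 0.015 0.045 9807 free 0.058598628473906705 0.06401536238695871 0.028478213844609575 r28 [0.05887866 0.06454142]
slice 0.045 0.075 9847 free 0.05883564557952261 0.06530944222997508 0.027409616681690407 r28 [0.05889765 0.06461458]
billet by range -0.09998014128265952 0.0999900090713189
body by [-0.0824298   0.08554383] all [-0.09891457  0.10055943]
board by [-0.1093721   0.10968888]
tool bx,by -0.008044373840892668 0.0002541762149610736
```

View pics/w5.png

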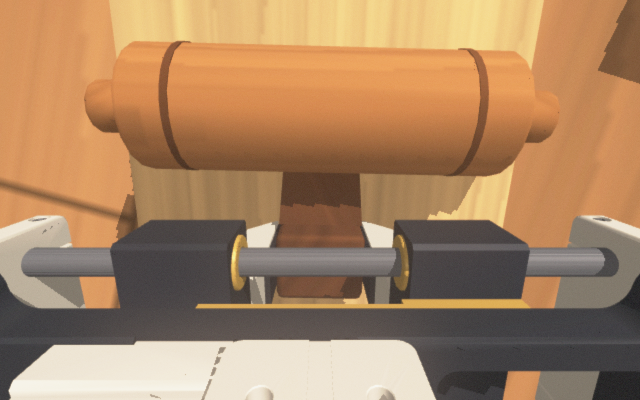

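The billet has moved up 5.8 mm, still parallel, and leans on the chock (toe hidden under it around row 172). I'm relaxing the preload and releasing.

Emit:
move_arm(motion=[[0,0,-0.004,0,0,0],[0,0,-0.006,0,0,0],[0,0,-0.006,0,0,0]])

```text
time: 12.1
tool_pos: [0.5501, 0.0767, 0.048]
tool_rot: [3.139, -0.105, 1.852]
contact_force: [3.2, -2.9, 3.4]
opening: 0.0402
grip_force: 19.9
```

Emit:
move_arm(motion=[[0,0,0,0,0,0],[0,0,0,0,0,0],[0,0,0,0,0,0],[0,0,0,0,0,0]], fingers=0.4)

```text
time: 12.6
tool_pos: [0.5494, 0.0767, 0.0478]
tool_rot: [3.141, -0.105, 1.852]
contact_force: [-0.2, -0.0, 0.3]
opening: 0.0641
grip_force: 0.0
```

Emit:
move_arm(motion=[[0,0,-0.1,0,0,0],[0,0,-0.25,0,0,0],[0,0,-0.5,0,0,0],[0,0,-0.8,0,0,0],[0,0,-1,0,0,0],[0,0,-1,0,0,0],[0,0,-1,0,0,0],[0,0,-1,0,0,0]])

```text
time: 13.6
tool_pos: [0.5519, 0.0666, 0.1466]
tool_rot: [-3.141, -0.105, 1.852]
contact_force: [0.3, 0.2, 0.8]
opening: 0.0642
grip_force: 0.0
```

```bash
python3 m.py w6|grep -v range; python3 -c "
from h import *
im,P,c,E=look('side'); save('s2',cv2.resize(im[110:230,270:450],(720,480),interpolation=cv2.INTER_CUBIC))"
```

```text
13.65 [0.55193305 0.06661103 0.1465863 ] [-3.14131245 -0.10523781  1.85214468] 0.06443623342601847
board fit n,slopes,z0 25123 [0.10694073 0.00030814 0.03041097]
slice -0.075 -0.045 3188 free 0.05970406792941857 0.06533759727910357 0.02745982720588187 r28 [0.0597723  0.06468815]
slice -0.045 -0.015 3191 free 0.05935718891282294 0.06363880924991647 0.028867972678259184 r28 [0.05977561 0.06462242]
slice -0.015 0.015 3250 free 0.057901737073563476 0.05760275947871066 0.03432876925830416 r28 [0.05972749 0.06465147]
slice 0.015 0.045 3221 free 0.05907793373903143 0.06244736049749947 0.029955538929548275 r28 [0.05979886 0.06466212]
slice 0.045 0.075 3210 free 0.05976999347201047 0.06539772960111181 0.027446868030171014 r28 [0.05984087 0.06473248]
```

View pics/w6.png

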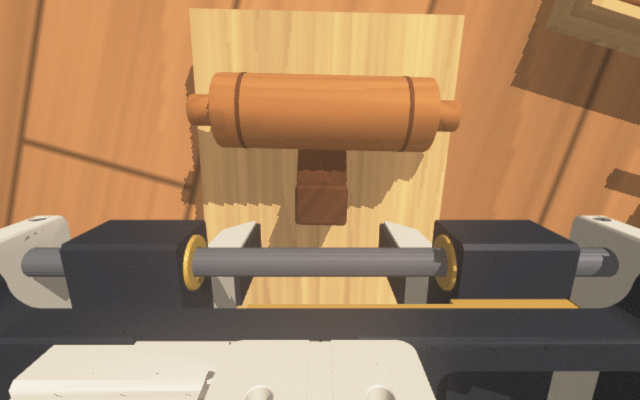

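View pics/s2.png

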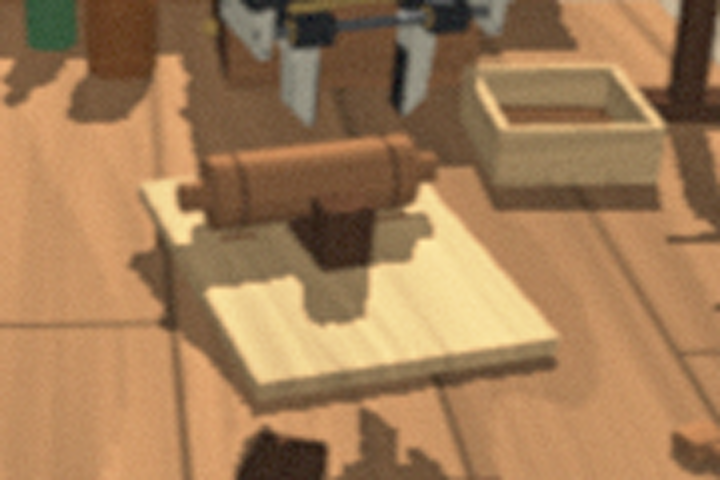

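The billet rests on the chock 6.6 mm up from where it lay. It is held free of the gripper and the chock is square and central under it. Handing in.

```bash
python3 -c "
from h import *
print(robot.hand_in())"
```

```text
the job is handed in; nothing more can be done
None
```

The job is handed in: the billet sits about 6.6 mm up the slope, clear of the stubs and leaning on the centred, square chock, with the gripper well away at about 14 s.

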